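# Match hot and cold locking collars to their hose tails

### The job

On the counter of the plumbing store, put the red locking collar over the red hose tail and the blue locking collar over the blue hose tail, in either order, so that each collar lies flat on the flange at the foot of the tail of its own colour, and let go of them. The green tail and the yellow collar have no partner today.

Things in the scene. Friction and masses are not known exactly. Their poses are not given: they have to be found in the camera images.
- red_collar_center (a point): centre (half-way up, on the axis) of the red plastic locking collar: a loose plain ring with a ribbed outside, 50 mm outside diameter (52 over the ribs), 36 mm bore, 30 mm high, about 60 g, lying flat on the counter with its z axis (the bore) upright, so this point starts 15 mm above the counter; either end may face up
- red_tail: red plastic hose tail, fixed to the counter: a round flange 80 mm in diameter and 8 mm thick, with an upright barbed spigot in its middle that tapers from 26 mm diameter at the foot to 14 mm at the tip, which is 53 mm above the counter. Origin on the axis at counter height (underside of the flange), z up. A seated collar lies flat on the flange, its centre 23 mm above this origin
- blue_collar_center (a point): centre (half-way up, on the axis) of the blue plastic locking collar: a loose plain ring with a ribbed outside, 50 mm outside diameter (52 over the ribs), 36 mm bore, 30 mm high, about 60 g, lying flat on the counter with its z axis (the bore) upright, so this point starts 15 mm above the counter; either end may face up
- blue_tail: blue plastic hose tail, fixed to the counter: a round flange 80 mm in diameter and 8 mm thick, with an upright barbed spigot in its middle that tapers from 26 mm diameter at the foot to 14 mm at the tip, which is 53 mm above the counter. Origin on the axis at counter height (underside of the flange), z up. A seated collar lies flat on the flange, its centre 23 mm above this origin
Mind the look-alikes: they are no part of the job. What is shaped like the part that bears blue_collar_center but purple is not meant.

How it is judged:
By the outcome, as a careful person would: the job done as asked, in the order asked, and still so for the second after the job is handed in, with the robot touching nothing.
It also fails if it takes over 53 s, if anything falls off the work surface, if the arm or the gripper's body presses on something with over 40 N, if the wrist force passes 120 N, or if a joint passes its speed limit or range.

### The arm

A 6-joint arm with a two-finger parallel gripper is mounted at the origin on the work surface. World frame = base frame: x ahead of the robot, y to its left, z up, the work surface at z = 0. Lengths are in m, angles in rad, forces in N, time in s.
With the tool pointing down it reaches from about 0.375 to 0.925 m from the base axis. Payload 5.7 kg.
Tool frame: the origin (TCP) lies midway between the tips of the shut fingers; the grasp point (between the pads) lies 19 mm behind it; z points along the fingers, y is the line along which they close (so a half turn about z gives the same grasp; the last joint's range is limited). The gripper opens to 88 mm and grips with 3 to 60 N. Pads are 20 mm wide; open, the fingers measure 115 mm over their backs; the gripper's body (75 mm by 178 mm) begins 61 mm behind the grasp point.
Start: joints at [-1.438, 0.359, 1.51, -0, 1.272, -0.115], TCP at [0.147, -0.582, 0.223] pointing down, gripper open.
Joint ranges: [-2.97, 2.97], [-1.01, 2.36], [0.21, 2.38], [-0.96, 4.11], [0.2, 2.71], [-2.98, 2.98]. Speed limits (rad/s): [2.39, 2.39, 3.14, 3.14, 3.14, 3.14].

### API

Orientations are given as a unit quaternion [x, y, z, w].
In Python, from workcell import * gives the robot as it stands. The module is installed in compiled form; this text tells all that it offers.
- The arm moves only by the shell command python3 -m pendant 'ROWS'. ROWS is JSON, a list that holds one entry, the list of rows, each a list of 7 numbers: the finger opening in mm, from 0 to 87.8, then the shift along the tool's x, y, z in mm, then the turn, a rotation vector about the tool's x, y, z in degrees. A call has 1 to 20 rows; each row is the pose to reach, as a shift and turn from the pose commanded when the call began, along the tool's axes at that moment; what a row does not reach only later rows make up. A row lasts 1/12 s, in which the tool goes at most 41.7 mm and 7.16 degrees, less where a joint would pass 70% of its speed; a pose out of reach is approached as far as the arm can. A call with a gripper value outside its range is refused whole. The fingers move at their own pace and stop on an object; the grip force is fixed at half the most. Time passes only in rows, so rows that repeat a pose let the fingers close. It gives the time, the measured TCP pose, the force, the opening and the grip force at its end, in the units of the state.
- observe(): the state, without advancing time (a new reading comes with each control period).
- capture(name): name is "scene" or "top" or "wrist"; returns a dict with "color" (420x560x3 uint8, blue, green, red), "depth" (420x560 float32, m along the optical axis (not along the pixel's ray), 0 where there is no reading), "camera_matrix" (3x3 intrinsics, pixels), "pose" (4x4, takes a point from camera to world coordinates); the wrist camera has in their place "tool_from_camera" (4x4, takes a point from camera to tool coordinates, whose origin is the TCP and whose axes are the flange's). Camera axes: x right, y up, looking along -z (the intrinsics and any distortion apply to the point x, -y, -z); pixel columns grow to the right and rows downward; lengths in m; the calibration is good to about 2 mm. A picture is of the moment at which its call begins: read the wrist's pose just before it.
- close_job(): hands the job in; it is judged then, once.
The state is a dict: "time_s": time; "joint_positions": joint angles; "joint_velocities": joint speeds; "effort": joint torques, N m; "eef_pos": TCP position; "ee_rot": TCP orientation; "force": force on the tool from outside, world axes, zero at the start; "wrist_torque": the same for the moment, N m; "width": finger opening in m; "gripper_force": force on a finger pad.
Only numpy, scipy, OpenCV 4.12 (cv2) and the standard library are available. Lean on these libraries where they do the work, as an engineer would, in place of code of your own. Each camera call takes 0.05 s, during which the arm holds its last target. There are 200 camera calls.

## Working session

There is one attempt and no reset: what is moved stays moved. The work goes in short steps, Python scripts to look and compute and a shell command to move; the robot and the scene stay as the last step left them, time stands still between calls to the robot, and variables do not carry over. Pictures are saved under pics/ and viewed, at most 10 in all, crops included, and the job is handed in when it is done.

```bash
mkdir -p pics; cat > h.py <<'E'
from workcell import *
import numpy as np, cv2
from scipy.spatial.transform import Rotation as R
def world(c,pose):
    d=c["depth"];K=c["camera_matrix"];v,u=np.indices(d.shape)
    p=np.stack([(u-K[0,2])/K[0,0]*d,-(v-K[1,2])/K[1,1]*d,-d],-1)
    return p@pose[:3,:3].T+pose[:3,3]
E
python3 - <<'E'
from h import *
o=observe();print(o)
a=capture("top");b=capture("scene")
cv2.imwrite("pics/top.png",a["color"]);cv2.imwrite("pics/scene.png",b["color"])
np.savez("a.npz",**a)
print(a["pose"],a["camera_matrix"],a.keys())
E
```

```text
{'time_s': 0.0, 'joint_positions': array([-1.43808691e+00,  3.59501946e-01,  1.51145004e+00,  2.48306486e-05,
        1.27247706e+00, -1.15113998e-01]), 'joint_velocities': array([ 0.00025939, -0.00109431, -0.00102857,  0.00012371,  0.00152223,
        0.00047496]), 'effort': array([ 7.20184689e-04, -5.15374160e+01, -2.70722544e+01,  6.76848809e-02,
        3.47797154e-02, -1.09007353e-04]), 'eef_pos': array([ 0.14707726, -0.58097673,  0.22180471]), 'ee_rot': array([ 9.92332796e-01,  1.23591172e-01,  3.78520862e-06, -9.18267545e-04]), 'force': array([ 0.31057256, -0.30683106, -1.07287072]), 'wrist_torque': array([-0.026722  , -0.00637934,  0.00613427]), 'gripper_force': 0.0, 'width': 0.08808045562106628}
[[-0.01758726  0.99870931 -0.04764868  0.46253476]
 [-0.9996399  -0.01659767  0.02108519  0.02461036]
 [ 0.02026712  0.04800235  0.99864159  0.95629316]
 [ 0.          0.          0.          1.        ]] [[506.53612422   0.         275.94431592]
 [  0.         506.53612422 211.08073174]
 [  0.           0.           1.        ]] dict_keys(['color', 'depth', 'camera_matrix', 'pose'])
```

View pics/top.png

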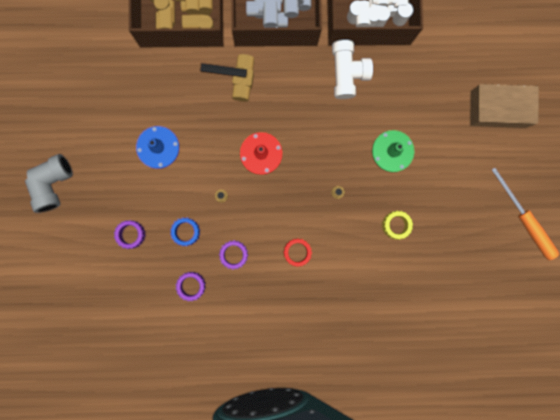

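View pics/scene.png

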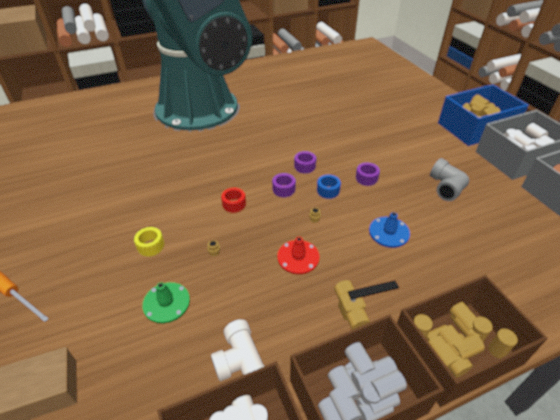

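The top view shows the red collar at (297,252), blue collar at (185,232), red tail at (261,153) and blue tail at (157,147). There are purple decoys at (233,255), (129,234) and (190,286).

```bash
python3 - <<'E'
from h import *
a=np.load("a.npz");w=world(a,a["pose"]);hsv=cv2.cvtColor(a["color"],cv2.COLOR_BGR2HSV)
v,u=np.indices(w.shape[:2])
for n,cu,cv,r,lo,hi in [("rc",297,252,20,.024,.036),("bc",185,232,20,.024,.036),("rt",261,153,27,.004,.013),("bt",157,147,27,.004,.013),("p1",233,255,20,.024,.036),("p2",129,234,20,.024,.036),("p3",190,286,20,.024,.036),("nut",221,195,9,.005,.05)]:
    m=(np.hypot(u-cu,v-cv)<r)&(w[...,2]>lo)&(w[...,2]<hi)
    if n!="nut": m&=(hsv[...,1]>100)
    q=w[m]
    (c,rad)=cv2.minEnclosingCircle(q[:,:2].astype(np.float32))
    print(n,len(q),np.round(q.mean(0),4),np.round(c,4),round(rad,4),np.round(np.percentile(q[:,2],[5,50,95]),4))
print("counter",np.median(w[300:350,250:350,2]))
E
```

```text
rc 306 [ 0.4302 -0.0321  0.0292] [ 0.4301 -0.0324] 0.026 [0.0258 0.0292 0.0322]
bc 285 [0.4722 0.1729 0.029 ] [0.4723 0.1729] 0.0252 [0.0256 0.029  0.0321]
rt 1161 [0.6165 0.032  0.0078] [0.6173 0.0324] 0.0402 [0.0051 0.0078 0.0107]
bt 1123 [0.6314 0.2247 0.0078] [0.6319 0.2267] 0.0476 [0.0051 0.0078 0.0104]
p1 267 [0.4285 0.085  0.0292] [0.429  0.0849] 0.0253 [0.0262 0.0293 0.0321]
p2 303 [0.4689 0.2743 0.0289] [0.4693 0.2752] 0.0258 [0.0254 0.0289 0.0322]
p3 298 [0.3727 0.1641 0.029 ] [0.3724 0.164 ] 0.0252 [0.0258 0.0291 0.0316]
nut 129 [0.5367 0.1067 0.0228] [0.5375 0.1096] 0.0138 [0.0132 0.0252 0.0287]
counter -0.00029073339565355294
```

```bash
cat >> h.py <<'E'
def go(*pts):
    o=observe();r=R.from_quat(o["ee_rot"])
    a=[np.round(1000*(r.inv().apply(np.array(p)-o["eef_pos"]))) for p in pts]
    print("at",o["eef_pos"].round(4),"t",round(o["time_s"],2),"shifts",*a)
E
python3 -c "
from h import *
go([.38,-.33,.2],[.43,-.032,.16])"
```

```text
at [ 0.1471 -0.5811  0.2219] t 0.1 shifts [ 287. -186.   22.] [ 409. -463.   63.]
```

```bash
python3 -m pendant '[[[80,287,-186,22,0,0,0],[80,287,-186,22,0,0,0],[80,287,-186,22,0,0,0],[80,287,-186,22,0,0,0],[80,287,-186,22,0,0,0],[80,287,-186,22,0,0,0],[80,287,-186,22,0,0,0],[80,287,-186,22,0,0,0],[80,409,-463,63,0,0,0],[80,409,-463,63,0,0,0],[80,409,-463,63,0,0,0],[80,409,-463,63,0,0,0],[80,409,-463,63,0,0,0],[80,409,-463,63,0,0,0],[80,409,-463,63,0,0,0],[80,409,-463,63,0,0,0],[80,409,-463,63,0,0,0],[80,409,-463,63,0,0,0],[80,409,-463,63,0,0,0],[80,409,-463,63,0,0,0]]]'
cat >> h.py <<'E'
def look(name,hue):
    o=observe();c=capture("wrist");cv2.imwrite(f"pics/{name}.png",c["color"])
    T=np.eye(4);T[:3,:3]=R.from_quat(o["ee_rot"]).as_matrix();T[:3,3]=o["eef_pos"]
    w=world(c,T@c["tool_from_camera"]);h=cv2.cvtColor(c["color"],cv2.COLOR_BGR2HSV)
    dh=np.abs((h[...,0].astype(int)-hue+90)%180-90)
    base=(dh<7)&(h[...,1]>120)&(c["depth"]>0)
    for lab,lo,hi in [("flange",.003,.013),("collar top",.025,.036),("collar on flange",.034,.043)]:
        n,L,S,C=cv2.connectedComponentsWithStats((base&(w[...,2]>lo)&(w[...,2]<hi)).astype(np.uint8))
        for i in range(1,n):
            if S[i,4]>150:
                q=w[L==i];cc,r=cv2.minEnclosingCircle(q[:,:2].astype(np.float32))
                print(lab,S[i,4],"px",C[i].round(),"mean",q.mean(0).round(4),"circ",np.round(cc,4),round(r,4))
    return w
E
python3 -c "
from h import *
look('w1',0);print(observe())"
```

```text
time_s: 1.77
eef_pos: [0.4302, -0.0337, 0.1598]
ee_rot: [0.992, 0.123, 0.0, 0.0]
force: [-1.3, 0.3, 0.5]
width: 0.08
gripper_force: 0.0
collar top 1191 px [276. 193.] mean [ 0.4327 -0.0321  0.0278] circ [ 0.4315 -0.0322] 0.0261
{'time_s': 1.8167, 'joint_positions': array([-2.38434929e-01,  1.93763788e-01,  1.93572700e+00, -2.40657281e-04,
        1.01173565e+00,  1.08649923e+00]), 'joint_velocities': array([-2.53343805e-03,  1.01990826e-03, -5.41538578e-05,  9.95437575e-04,
        9.92803194e-04,  4.18808707e-03]), 'effort': array([ 4.34895353e-01, -3.53506279e+01, -2.19126999e+01,  5.70394588e-02,
       -4.95509268e-02, -1.05898466e-02]), 'eef_pos': array([ 0.43020683, -0.03373949,  0.15983791]), 'ee_rot': array([9.92445638e-01, 1.22685011e-01, 1.35210425e-04, 1.60169271e-04]), 'force': array([ 0.42369122, -0.40662579, -0.13646006]), 'wrist_torque': array([ 0.01425463, -0.03163657, -0.02166427]), 'gripper_force': 0.0, 'width': 0.08001190374545972}
```

View pics/w1.png

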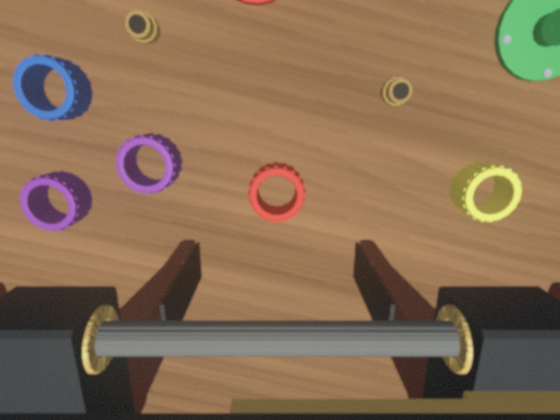

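The wrist view has the red collar at (276,193), which agrees with the top view: centre about (0.431,-0.032). Descend and grip.

```bash
python3 -c "
from h import *
go([.431,-.0325,.03],[.431,-.0325,.005])"
```

```text
at [ 0.4302 -0.0337  0.1598] t 1.82 shifts [  1.  -1. 130.] [  1.  -1. 155.]
```

```bash
python3 -m pendant '[[[80,1,-1,35,0,0,0],[80,1,-1,70,0,0,0],[80,1,-1,100,0,0,0],[80,1,-1,125,0,0,0],[80,1,-1,140,0,0,0],[80,1,-1,150,0,0,0],[80,1,-1,155,0,0,0],[80,1,-1,155,0,0,0],[40,1,-1,155,0,0,0],[40,1,-1,155,0,0,0],[40,1,-1,155,0,0,0],[40,1,-1,155,0,0,0],[40,1,-1,155,0,0,0],[40,1,-1,155,0,0,0],[40,1,-1,155,0,0,0],[40,1,-1,155,0,0,0]]]'; python3 -c "
from h import *
go([.431,-.0325,.1],[.6165,.032,.1])"
```

```text
time_s: 3.15
eef_pos: [0.4313, -0.0314, 0.0052]
ee_rot: [0.992, 0.124, 0.001, 0.0]
force: [-1.2, -0.9, 6.7]
width: 0.0486
gripper_force: 30.0
at [ 0.4313 -0.0314  0.0052] t 3.15 shifts [ -0.   1. -95.] [195. -16. -95.]
```

```bash
python3 -m pendant '[[[40,0,0,-20,0,0,0],[40,0,0,-55,0,0,0],[40,0,0,-95,0,0,0],[40,20,-2,-95,0,0,0],[40,55,-5,-95,0,0,0],[40,90,-8,-95,0,0,0],[40,125,-10,-95,0,0,0],[40,155,-13,-95,0,0,0],[40,180,-15,-95,0,0,0],[40,195,-16,-95,0,0,0],[40,195,-16,-95,0,0,0],[40,195,-16,-95,0,0,0]]]'; python3 - <<'E'
from h import *
w=look('w2',0)
go([.6165,.032,.013])
E
```

```text
time_s: 4.15
eef_pos: [0.6157, 0.0324, 0.0992]
ee_rot: [0.992, 0.124, -0.001, -0.0]
force: [-1.2, 0.5, -0.4]
width: 0.0487
gripper_force: 30.0
flange 4593 px [279. 190.] mean [0.6311 0.0348 0.0062] circ [0.6189 0.0324] 0.0398
collar top 215 px [279. 204.] mean [0.6267 0.0341 0.0302] circ [0.6193 0.0323] 0.0121
collar on flange 185 px [278. 209.] mean [0.6262 0.0343 0.0394] circ [0.6225 0.0332] 0.0101
at [0.6146 0.0322 0.0991] t 4.2 shifts [ 2.  1. 86.]
```

View pics/w2.png

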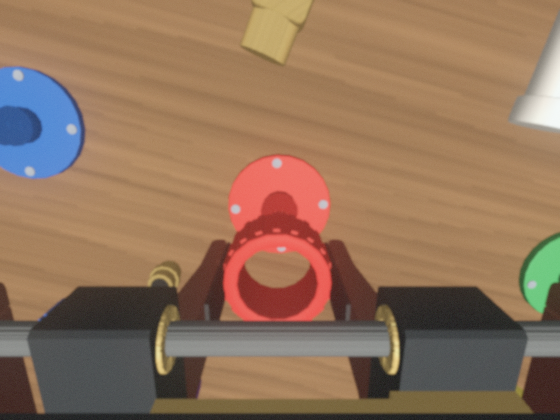

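The collar is held level, with its ring at (277,275). The red flange is at (280,205). I'll measure the held collar in the same view to get the offset.

```bash
cat >> h.py <<'E'
def held(hue):
    o=observe();c=capture("wrist")
    T=np.eye(4);T[:3,:3]=R.from_quat(o["ee_rot"]).as_matrix();T[:3,3]=o["eef_pos"]
    w=world(c,T@c["tool_from_camera"]);h=cv2.cvtColor(c["color"],cv2.COLOR_BGR2HSV)
    dh=np.abs((h[...,0].astype(int)-hue+90)%180-90)
    q=w[(dh<7)&(h[...,1]>120)&(w[...,2]>.07)&(w[...,2]<.16)]
    zt=np.percentile(q[:,2],95);q=q[q[:,2]>zt-.004]
    l=np.c_[2*q[:,:2],np.ones(len(q))];
    s=np.linalg.lstsq(np.c_[q[:,:2],np.ones(len(q))],q[:,2],rcond=None)[0]
    cc,r=cv2.minEnclosingCircle(q[:,:2].astype(np.float32))
    print("held",len(q),"top",zt.round(4),"slope",s[:2].round(3),"circ",np.round(cc,4),round(r,4),"tcp",o["eef_pos"].round(4))
E
python3 -c "
from h import *
held(0)"
```

```text
held 720 top 0.1461 slope [0.693 0.149] circ [0.6265 0.0351] 0.0349 tcp [0.6146 0.0322 0.0991]
```

```bash
sed -i 's/zt=np.percentile.*/w0=o["eef_pos"][2];q=q[np.abs(q[:,2]-w0-.025)<.004];zt=np.median(q[:,2])/; s/(h\[...,1\]>120)&(w\[...,2\]>.07)/(h[...,1]>120)\&(h[...,2]>110)\&(w[...,2]>.07)/' h.py
python3 -c "
from h import *
held(0)"
```

```text
held 3643 top 0.1219 slope [-0.  0.] circ [0.6159 0.0314] 0.0277 tcp [0.6142 0.032  0.0992]
```

```bash
python3 -m pendant '[[[40,3,0,0,0,0,0],[40,3,0,15,0,0,0],[40,3,0,30,0,0,0],[40,3,0,45,0,0,0],[40,3,0,58,0,0,0],[40,3,0,68,0,0,0],[40,3,0,76,0,0,0],[40,3,0,81,0,0,0],[40,3,0,84,0,0,0],[40,3,0,84,0,0,0]]]'
```

```text
time_s: 5.13
eef_pos: [0.6187, 0.0328, 0.0154]
ee_rot: [0.992, 0.124, -0.0, -0.0]
force: [-0.6, -0.4, -0.5]
width: 0.0487
gripper_force: 30.0
```

```bash
python3 -m pendant '[[[40,0,0,1,0,0,0],[40,0,0,2,0,0,0],[40,0,0,2,0,0,0],[56,0,0,2,0,0,0],[62,0,0,2,0,0,0],[70,0,0,2,0,0,0],[70,0,0,2,0,0,0],[70,0,0,-20,0,0,0],[70,0,0,-55,0,0,0],[70,0,0,-90,0,0,0],[70,0,0,-125,0,0,0],[70,0,0,-140,0,0,0],[70,0,0,-140,0,0,0]]]'; python3 - <<'E'
from h import *
look('w3',0)
go([.4722,.1729,.15],[.4722,.1729,.03],[.4722,.1729,.005])
E
```

```text
time_s: 6.22
eef_pos: [0.6221, 0.0327, 0.1605]
ee_rot: [0.992, 0.124, 0.004, 0.001]
force: [0.5, 0.1, -0.5]
width: 0.0699
gripper_force: 0.0
flange 2221 px [278. 187.] mean [0.6269 0.0327 0.0062] circ [0.6187 0.0324] 0.04
flange 214 px [272. 196.] mean [0.6175 0.0363 0.0073] circ [0.6172 0.0328] 0.0179
collar top 850 px [275. 200.] mean [0.6204 0.0343 0.0334] circ [0.6192 0.0338] 0.0263
collar on flange 1165 px [275. 201.] mean [0.6201 0.0339 0.0359] circ [0.6197 0.034 ] 0.0257
collar on flange 170 px [276. 199.] mean [0.6235 0.0335 0.0394] circ [0.6189 0.0325] 0.0109
at [0.6205 0.0328 0.1579] t 6.27 shifts [-109. -172.    7.] [-110. -172.  127.] [-110. -172.  152.]
```

View pics/w3.png

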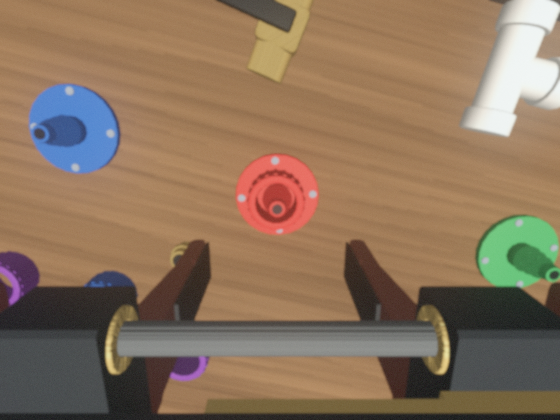

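The red collar is seated around its spigot at (277,194), with its top at about 37 mm. Next is the blue collar.

```bash
python3 -m pendant '[[[80,-20,-30,0,0,0,0],[80,-40,-62,2,0,0,0],[80,-60,-94,4,0,0,0],[80,-80,-125,5,0,0,0],[80,-98,-153,7,0,0,0],[80,-110,-172,7,0,0,0],[80,-110,-172,7,0,0,0],[80,-110,-172,7,0,0,0],[80,-110,-172,7,0,0,0]]]'; python3 - <<'E'
from h import *
look('w4',112)
go([.4722,.1729,.005])
E
```

```text
time_s: 7.02
eef_pos: [0.4702, 0.1722, 0.1478]
ee_rot: [0.992, 0.124, -0.0, 0.0]
force: [-0.2, -0.5, -0.1]
width: 0.08
gripper_force: 0.0
flange 2373 px [262.  14.] mean [0.6098 0.2202 0.0062] circ [0.6196 0.2231] 0.036
collar top 1097 px [276. 194.] mean [0.4746 0.174  0.028 ] circ [0.4739 0.1735] 0.0251
at [0.4707 0.172  0.1481] t 7.07 shifts [  2.  -1. 143.]
```

```bash
python3 -m pendant '[[[80,2,-1,35,0,0,0],[80,2,-1,70,0,0,0],[80,2,-1,95,0,0,0],[80,2,-1,115,0,0,0],[80,2,-1,130,0,0,0],[80,2,-1,138,0,0,0],[80,2,-1,142,0,0,0],[80,2,-1,142,0,0,0],[40,2,-1,142,0,0,0],[40,2,-1,142,0,0,0],[40,2,-1,142,0,0,0],[40,2,-1,142,0,0,0],[40,2,-1,142,0,0,0],[40,2,-1,142,0,0,0],[40,2,-1,142,0,0,0],[40,2,-1,142,0,0,0]]]'; python3 -c "
from h import *
go([.472,.173,.1],[.6314,.2247,.1])"
```

```text
time_s: 8.4
eef_pos: [0.4721, 0.1742, 0.0073]
ee_rot: [0.992, 0.124, 0.001, -0.0]
force: [-0.4, -0.5, 5.6]
width: 0.0493
gripper_force: 30.0
at [0.4721 0.1742 0.0073] t 8.4 shifts [ -0.   1. -93.] [167. -10. -93.]
```

```bash
python3 -m pendant '[[[40,0,0,-20,0,0,0],[40,0,0,-55,0,0,0],[40,0,0,-93,0,0,0],[40,20,-1,-93,0,0,0],[40,50,-3,-93,0,0,0],[40,85,-5,-93,0,0,0],[40,120,-7,-93,0,0,0],[40,150,-9,-93,0,0,0],[40,167,-10,-93,0,0,0],[40,167,-10,-93,0,0,0],[40,167,-10,-93,0,0,0],[40,167,-10,-93,0,0,0]]]'; python3 - <<'E'
from h import *
look('w5',108);held(108)
go([.6314,.2247,.0155])
E
```

```text
time_s: 9.4
eef_pos: [0.6292, 0.2243, 0.099]
ee_rot: [0.992, 0.124, -0.001, 0.0]
force: [-0.3, -0.0, -0.7]
width: 0.0494
gripper_force: 30.0
flange 4319 px [276. 188.] mean [0.6451 0.2295 0.0063] circ [0.6334 0.2263] 0.0388
collar top 221 px [275. 203.] mean [0.6406 0.2287 0.0301] circ [0.6347 0.2273] 0.0123
collar on flange 178 px [275. 207.] mean [0.6403 0.2288 0.0392] circ [0.6357 0.2275] 0.0104
held 1045 top 0.1205 slope [-0.     0.001] circ [0.6301 0.2244] 0.0245 tcp [0.6291 0.2242 0.0992]
at [0.6292 0.2242 0.0994] t 9.5 shifts [ 2.  0. 84.]
```

View pics/w5.png

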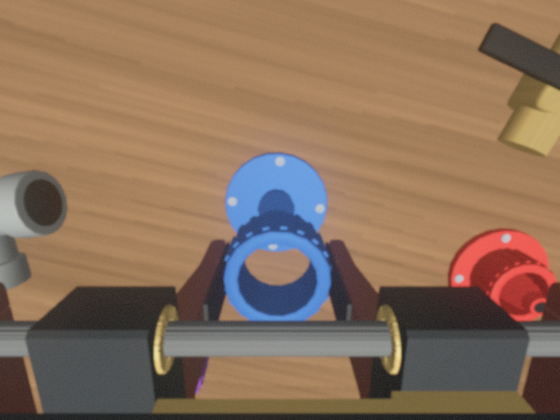

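The blue collar is held level at (277,275), with the blue flange at (277,200). I'll shift about 3 mm in x and −1 mm in y, then lower.

```bash
python3 -m pendant '[[[40,3,-1,0,0,0,0],[40,3,-1,15,0,0,0],[40,3,-1,30,0,0,0],[40,3,-1,45,0,0,0],[40,3,-1,58,0,0,0],[40,3,-1,68,0,0,0],[40,3,-1,76,0,0,0],[40,3,-1,80,0,0,0],[40,3,-1,82,0,0,0],[40,3,-1,82,0,0,0]]]'
```

```text
time_s: 10.33
eef_pos: [0.6339, 0.2264, 0.0176]
ee_rot: [0.992, 0.124, -0.0, -0.0]
force: [-0.8, 0.2, -0.2]
width: 0.049
gripper_force: 30.0
```

```bash
python3 -m pendant '[[[40,0,0,1,0,0,0],[40,0,0,2,0,0,0],[40,0,0,2,0,0,0],[56,0,0,2,0,0,0],[62,0,0,2,0,0,0],[70,0,0,2,0,0,0],[70,0,0,2,0,0,0],[70,0,0,-20,0,0,0],[70,0,0,-55,0,0,0],[70,0,0,-90,0,0,0],[70,0,0,-125,0,0,0],[70,0,0,-140,0,0,0],[70,0,0,-140,0,0,0],[70,0,0,-140,0,0,0],[70,0,0,-140,0,0,0],[70,0,0,-140,0,0,0]]]'; python3 - <<'E'
from h import *
w=look('w6',108)
E
```

```text
time_s: 11.67
eef_pos: [0.6323, 0.226, 0.1555]
ee_rot: [0.992, 0.124, -0.002, 0.0]
force: [-0.3, -0.2, -1.2]
width: 0.0703
gripper_force: 0.0
flange 1966 px [278. 182.] mean [0.6406 0.2276 0.0063] circ [0.6334 0.2263] 0.0389
flange 245 px [276. 188.] mean [0.6352 0.2277 0.0071] circ [0.6342 0.2272] 0.0181
collar top 878 px [277. 193.] mean [0.6371 0.2274 0.034 ] circ [0.6345 0.227 ] 0.0264
collar on flange 1213 px [276. 196.] mean [0.6355 0.2275 0.0359] circ [0.6346 0.2267] 0.0255
collar on flange 180 px [277. 194.] mean [0.6376 0.2276 0.0392] circ [0.6329 0.2267] 0.011
```

View pics/w6.png

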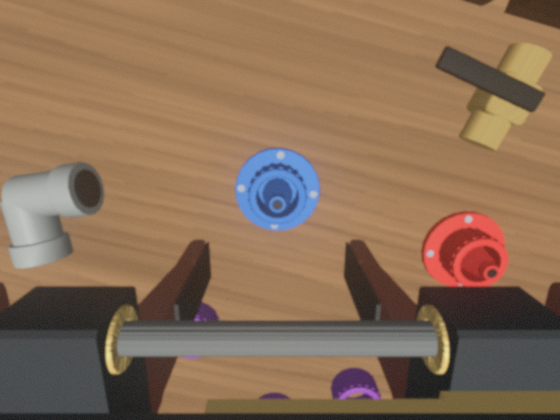

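Both collars are seated flat: blue at (277,190), red at (465,252). The gripper is clear of both.

```bash
python3 -c "
from workcell import *
print(close_job())"
```

```text
the job is handed in; nothing more can be done
None
```

The red and blue collars are released and lie flat on the flanges of the tails of their own colour, and the job was handed in at about 12 s on the robot's clock; `close_job()` returned no verdict.

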